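Open the ratchet carton stop

ROBOT

A 6-joint arm with a two-finger parallel gripper is mounted at the origin on a cart in front of the work surface, level with it; the furniture and walls round the work are solid. World frame = base frame: x ahead of the robot, y to its left, z up, the work surface at z = 0. Lengths are in m, angles in rad, forces in N, time in s.
With the tool pointing down it reaches from about 0.35 to 0.775 m from the base axis. Payload 5.5 kg.
Tool frame: the origin (TCP) lies midway between the tips of the shut fingers; the grasp point (between the pads) lies 19 mm behind it; z points along the fingers, y is the line along which they close (so a half turn about z gives the same grasp; the last joint's range is limited). The gripper opens to 85 mm and grips with 20 to 120 N. Pads are 22 mm wide; open, the fingers measure 114 mm over their backs; the gripper's body (76 mm by 85 mm) begins 54 mm behind the grasp point. The pads swing forward as they close: fully open they stand 13 mm farther back than shut.
Start: joints at [-1.429, 0.313, 0.046, 1.304, 0, 1.431], TCP at [0.16, -0.552, 0.231] pointing down, gripper open.
Joint ranges: [-2.76, 2.76], [-0.86, 1.69], [-1.03, 1.26], [-2.2, 2.34], [-1.47, 1.5], [-3.14, 3.14]. Speed limits (rad/s): [2.57, 2.57, 3.14, 3.14, 3.14, 3.14].

INTERFACE

Orientations are given as a unit quaternion [w, x, y, z].
In Python, from workcell import env gives the robot as it stands.
- The arm moves only by the tool move_arm, never from a script. Its argument "targets" is a list of rows, each a list of 3 entries, a list of its own where there are three numbers: the shift along the tool's x, y, z in mm, then the turn, a rotation vector about the tool's x, y, z in units of 10 degrees (1.0 is 10 degrees), then the closure, from -1 (fully open) to 1 (shut). In form: [[[dx, dy, dz], [ax, ay, az], gripper], ...]. A call has 1 to 5 rows; each row is the pose to reach, as a shift and turn from the pose commanded when the call began, along the tool's axes at that moment; what a row does not reach only later rows make up. A row lasts 1/8 s, in which the tool goes at most 62.5 mm and 10.7 degrees, less where a joint would pass 70% of its speed; a pose out of reach is approached as far as the arm can. A call with a gripper value outside its range is refused whole. The fingers move at their own pace and stop on an object; "squeeze" is the grip in N (left out, the last holds). Time passes only in rows, so rows that repeat a pose let the fingers close. It gives the time, the measured TCP pose, the force, the opening and the grip force at its end, in the units of the state.
- env.get_state(): the state, without advancing time (a new reading comes with each control period).
- env.read_camera(name): name is "scene" or "top"; returns a dict with "pixels" (400x640x3 uint8, red, green, blue), "fovy" (degrees; the focal length in pixels is half the picture's height over the tangent of half this angle, whatever the lens; pixels are square), "cx", "cy" (the principal point, pixels), "dist_coeffs" ([k1, k2, p1, p2, k3] as OpenCV has them; the pictures are not rectified), "extrinsics" (4x4, takes a point from world to camera coordinates). Camera axes: x right, y up, looking along -z (the intrinsics and any distortion apply to the point x, -y, -z); pixel columns grow to the right and rows downward; lengths in m; the calibration is good to about 2 mm. A picture is of the moment at which its call begins. There is no depth.
- env.hand_in(): hands the job in; it is judged then, once.
Trained networks look in a picture, given as the dict that the camera call returned (one of the last four; its "shot" number tells which), for a name from the list of things; names that differ only in an ending like _2 or _b are one class to them, and where a whole thing is asked for, a point or a joint stands for the part that bears it (a point fixed in the world has none). Each returns a list of dicts, best first, with "confidence" (0 to 1); they miss things now and then, are a little off and sometimes report something else, mostly with a low value. They report only what shows in the picture. A call takes as long as a camera call. They do not tell look-alikes from the thing itself.
- env.spot_in(thing, picture): "centre" ([x, y, z] in m, in world coordinates, good to about 4 mm: the middle of the surface that is visible of it).
- env.regions_of(thing, picture): "mask" (400x640 bool, what is visible of it).
- env.landmark_of(thing, picture): "centre" ([x, y, z] in m, in world coordinates, good to about 4 mm: a listed point, or the origin of a listed thing).
The state is a dict: "clock": time; "joint_pos": joint angles; "qvel": joint speeds; "tau": joint torques, N m; "tcp_pos": TCP position; "orientation": TCP orientation; "wrist_force": force on the tool from outside, world axes, zero at the start; "ft_torque": the same for the moment, N m; "finger_gap": finger opening in m; "grip_force": force on a finger pad.
Only numpy, scipy, OpenCV 4.12 (cv2) and the standard library are available. Lean on these libraries where they do the work, as an engineer would, in place of code of your own. Each camera call takes 0.05 s, during which the arm holds its last target. There are 200 camera calls.

TASK

Make room in the carton rack for one more carton: with a fingertip press down the spring-loaded release paddle on its sliding jaw and, keeping it pressed, push the jaw back along the toothed bar, away from the cartons, all the way to the end stop. Then let the paddle spring back and move clear. Do not pick anything up, do not force the ratchet, and leave the cartons and the other things standing where they are.

Things in the scene. Friction and masses are not known exactly. Their poses are not given: they have to be found in the camera images.
- rack: Carton rack fixed to the worktop: wooden board 140 x 530 x 12 mm, upright plate (112 mm high) at one end, then three cartons; toothed steel bar (18 mm wide, 39 mm high) along its front edge. Origin: board's underside centre. y axis: along the bar from the cartons to the end stop, the way the jaw is pushed back; x: from the bar to the cartons' side. Yaw -0.2 to 0.18 rad.
- end_stop (a point): Top centre of the aluminium end stop block on the bar, 52 mm above the worktop; block 50 mm across the bar, 14 mm along it. When the jaw is fully back its end rests here, with the thumb rest's face 46 mm short of the middle of the block. The jaw's carriage is 145 mm long: a 98 mm high upright plate at the carton end, then the release paddle, then the thumb rest.
- jaw (a joint): Sliding jaw, m along the rack's +y: 0 is up against the cartons, 0.12 fully back at the end stop (hard stop). Starts between 0 and 0.05. Friction about 1.5 N. Unless the release is pressed the ratchet (teeth every 10 mm) locks it against going back after at most 10 mm of play; towards the cartons it can click along.
- paddle (a point): Place to press: top of the dark steel release paddle (34 mm across the bar, 46 mm long), on the bar's middle line, 66 mm above the worktop when up. The paddle's free end is 6 mm further towards the rack's +y; the thumb rest's face 20 mm further; the jaw's upright plate 78 mm the other way. It rocks down about a pivot 44 mm nearer the cartons and 30 mm lower.
- release (a joint): Paddle angle, rad: 0 up (pawl in the teeth), 0.42 fully down (hard stop); the pawl is clear of the teeth from about 0.2. Pressing at the paddle point 10 to 12 mm down suffices and stays short of the hard stop; a wide fingertip bears nearer the pivot and needs a little less. The spring takes about 2 N at first, 6 N fully down, and lifts it again when let go.
- thumb_rest (a point): Point on the jaw's thumb rest, on the upright flat face that looks towards the cartons (rack's -y), on the bar's middle line, 80 mm above the worktop. A fingertip that keeps the paddle down pushes against this face. Aluminium, 44 mm wide, rising to 96 mm; behind, it slopes down away from the cartons. Moves with the jaw.
- carton_a: Carton 72 x 68 x 121 mm in the row next to the fixed plate; origin at the centre of its underside. Leave it standing.
- carton_b: Low wide carton 67 x 80 x 94 mm in the middle of the row; origin at the centre of its underside. Leave it standing.
- carton_c: Thin tall carton 57 x 37 x 145 mm in the row nearest the jaw; origin at the centre of its underside. Leave it standing.
- carton_new: Carton 73 x 71 x 138 mm waiting on the worktop left of the rack; origin at the centre of its underside. Leave it there.
- honey: Low jar with dark lid, 65 mm wide, 86 mm high, left of the rack; origin at the centre of its underside. Leave it there.
- pot: White porcelain teapot 131 x 178 x 107 mm at the right; origin at the centre of its underside. Leave it there.
- shaker: Slender salt shaker 47 mm wide, 112 mm high, behind the rack at the left; origin at the centre of its underside. Leave it there.
There are look-alikes about, which are no part of the job. Leave any yellow look-alike of the carton_c alone.

How it is judged:
On the way, in this order (a step that is already met when the one before it is completed fails the run):
1. the release paddle is pressed down far enough to lift the pawl out of the teeth (value of joint release above 0.19 rad and contact force between the fingers and rack above 0.5 N), for 0.1 s.
2. the jaw is pushed fully back to the end stop (value of joint jaw above 0.114 m), for 0.2 s.
At the end, for the whole second after the job is handed in: The jaw stands at rest within 6 mm of the end stop (joint above 0.114), the release paddle has been let go (below 0.19 rad), and the cartons and other things stand upright (within 0.1 rad) less than 30 mm from where they were (value of joint jaw above 0.114 m and velocity of joint jaw below 0.005 m/s and value of joint release below 0.19 rad and angle between each of carton_a, carton_b, carton_c, carton_new, honey, pot, shaker's own z axis and vertical below 0.1 rad and distance of each of carton_a, carton_b, carton_c, carton_new, honey, pot, shaker from where it was at the start of the episode below 0.03 m); the robot touches nothing.
It fails at once if a carton or bystander is lifted, carried or pushed 30 mm or more (distance of any of carton_a, carton_b, carton_c, carton_new, honey, pot, shaker from where it was at the start of the episode above 0.03 m).
It fails at once if a carton or bystander is tipped over (angle between any of carton_a, carton_b, carton_c, carton_new, honey, pot, shaker's own z axis and vertical above 0.35 rad).
It fails at once if the rack or its ratchet is forced (more than 70 N) (contact force between the arm and rack above 70 N).
It also fails if it takes over 32 s, if anything falls off the work surface, if the arm or the gripper's body presses on something with over 40 N, if the wrist force passes 120 N, or if a joint passes its speed limit or range.

## Working session

There is one attempt and no reset: what is moved stays moved. The work goes in short steps, Python scripts to look and compute and a tool call to move; the robot and the scene stay as the last step left them, time stands still between calls to the robot, and variables do not carry over. Pictures are saved under pics/ and viewed, at most 10 in all, crops included, and the job is handed in when it is done.

Besides the shell and the picture viewer there is one more tool, called after "Call:" as a command line: name --argument value ..., lists and objects as JSON in quotes. move_arm: Moves the arm, as the interface text tells. Its arguments: {"type":"object","properties":{"targets":{"type":"array","items":{"type":"array"}},"squeeze":{"type":"number"}},"required":["targets"]}

```bash
mkdir -p pics
cat > h.py <<'E'
import numpy as np, cv2
from workcell import env
from scipy.spatial.transform import Rotation as R
def proj(p,pts):
    E=np.array(p["extrinsics"]); f=200/np.tan(np.radians(p["fovy"])/2)
    K=np.array([[f,0,p["cx"]],[0,f,p["cy"]],[0,0,1.]])
    F=np.diag([1,-1,-1.]); Rm=F@E[:3,:3]; t=F@E[:3,3]
    return cv2.projectPoints(np.array(pts,float).reshape(-1,1,3),cv2.Rodrigues(Rm)[0],t,K,np.array(p["dist_coeffs"],float))[0].reshape(-1,2)
def ray(p,uv,z):
    E=np.array(p["extrinsics"]); f=200/np.tan(np.radians(p["fovy"])/2)
    K=np.array([[f,0,p["cx"]],[0,f,p["cy"]],[0,0,1.]])
    n=cv2.undistortPoints(np.array(uv,float).reshape(-1,1,2),K,np.array(p["dist_coeffs"],float)).reshape(-1,2)
    d=np.c_[n[:,0],-n[:,1],-np.ones(len(n))]@E[:3,:3]; c=-E[:3,:3].T@E[:3,3]
    return c+d*((z-c[2])/d[:,2])[:,None]
E
python3 - <<'E'
from h import *
for n in ("scene","top"):
    p=env.read_camera(n); cv2.imwrite(f"pics/{n}0.png",p["pixels"][:,:,::-1])
    for t in "rack end_stop paddle thumb_rest carton_a carton_b carton_c carton_new honey pot shaker".split():
        for d in env.landmark_of(t,p)[:3]: print(n,t,np.round(d["centre"],3),round(d["confidence"],2),proj(p,[d["centre"]]).round()[0])
s=env.get_state(); print(s["tcp_pos"],s["orientation"],s["clock"])
E
```

```text
scene rack [0.529 0.011 0.003] 0.87 [326. 218.]
scene end_stop [0.458 0.25  0.054] 0.78 [290. 240.]
scene paddle [0.474 0.084 0.063] 0.53 [322. 217.]
scene thumb_rest [0.477 0.11  0.082] 0.86 [316. 215.]
scene carton_a [ 0.558 -0.037  0.01 ] 0.91 [330. 209.]
scene carton_a [ 0.38  -0.082  0.001] 0.91 [374. 224.]
scene carton_a [ 0.571 -0.176  0.013] 0.88 [352. 195.]
scene carton_b [ 0.558 -0.037  0.01 ] 0.91 [330. 209.]
scene carton_b [ 0.38  -0.082  0.001] 0.91 [374. 224.]
scene carton_b [ 0.571 -0.176  0.013] 0.88 [352. 195.]
scene carton_c [ 0.558 -0.037  0.01 ] 0.91 [330. 209.]
scene carton_c [ 0.38  -0.082  0.001] 0.91 [374. 224.]
scene carton_c [ 0.571 -0.176  0.013] 0.88 [352. 195.]
scene carton_new [0.593 0.502 0.003] 0.69 [202. 269.]
scene honey [0.381 0.471 0.002] 0.72 [252. 295.]
scene honey [ 0.571 -0.178  0.014] 0.53 [352. 194.]
scene pot [ 0.583 -0.465 -0.   ] 0.53 [395. 174.]
scene shaker [0.676 0.422 0.001] 0.59 [209. 249.]
top rack [ 0.582 -0.46   0.002] 0.68 [456. 235.]
top end_stop [0.459 0.252 0.052] 0.65 [255. 201.]
top end_stop [ 0.566 -0.176  0.011] 0.38 [378. 216.]
top paddle [ 0.566 -0.178  0.012] 0.28 [379. 216.]
top thumb_rest [0.474 0.11  0.079] 0.43 [293. 205.]
top carton_a [ 0.562 -0.099  0.01 ] 0.54 [357. 211.]
top carton_b [ 0.562 -0.099  0.01 ] 0.54 [357. 211.]
top carton_c [ 0.562 -0.099  0.01 ] 0.54 [357. 211.]
top carton_new [0.594 0.508 0.   ] 0.71 [209. 161.]
top honey [0.384 0.467 0.006] 0.77 [194. 208.]
top pot [ 0.58  -0.458  0.004] 0.9 [456. 235.]
top shaker [ 0.676  0.417 -0.004] 0.47 [240. 152.]
[ 0.15989994 -0.55238334  0.23134984] [8.40265517e-05 9.90092592e-01 1.40415993e-01 1.88171751e-05] 1.2
```

View pics/scene0.png

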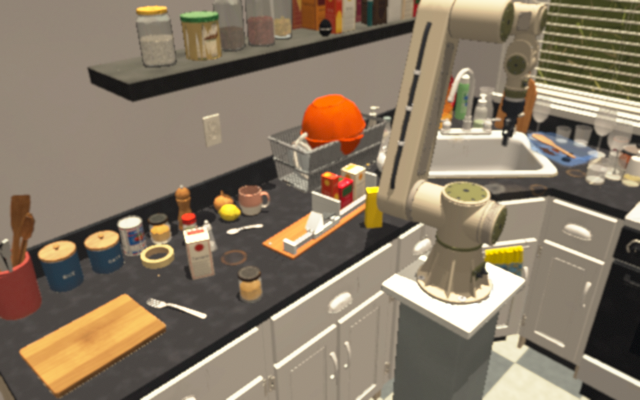

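View pics/top0.png

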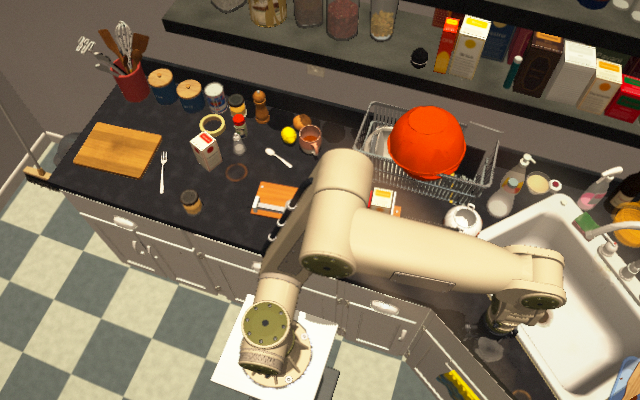

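Run:
```python
from h import *
p=env.read_camera("scene"); im=p["pixels"][:,:,::-1]
c=im[150:270,250:400]; cv2.imwrite("pics/c1.png",cv2.resize(c,None,fx=5,fy=5,interpolation=cv2.INTER_CUBIC))
for _ in range(3):
  q=env.read_camera("scene")
  for t in "rack end_stop paddle thumb_rest".split():
    for d in env.landmark_of(t,q)[:1]: print(t,np.round(d["centre"],3),round(d["confidence"],2),proj(q,[d["centre"]]).round(1)[0])
```

```text
rack [0.528 0.014 0.004] 0.79 [325.6 218.7]
end_stop [0.459 0.252 0.053] 0.62 [289.  240.4]
paddle [0.474 0.084 0.068] 0.41 [322.3 215.7]
thumb_rest [0.48  0.11  0.079] 0.81 [315.8 215.2]
rack [0.528 0.014 0.002] 0.96 [325.7 219.3]
end_stop [0.459 0.254 0.054] 0.69 [288.4 240.5]
paddle [0.474 0.081 0.064] 0.41 [322.9 216.6]
thumb_rest [0.478 0.11  0.081] 0.69 [315.9 214.8]
rack [0.525 0.01  0.004] 0.85 [326.9 218.5]
end_stop [0.592 0.506 0.004] 0.74 [201.4 269.2]
paddle [0.477 0.084 0.065] 0.57 [321.7 216.4]
thumb_rest [0.48  0.107 0.079] 0.75 [316.4 214.9]
```

View pics/c1.png

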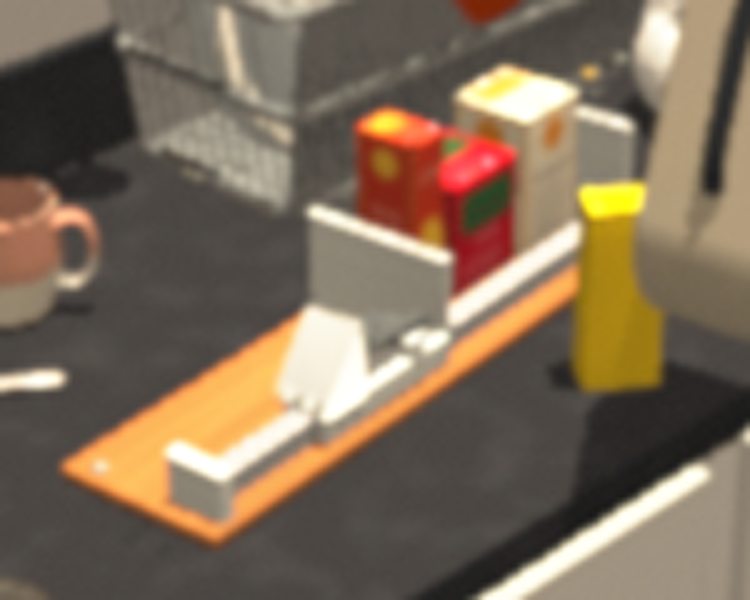

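Run:
```python
from h import *
p=env.read_camera("scene")
px=lambda a,b:(250+(a+.5)/5-.5,150+(b+.5)/5-.5)
pts=[px(65,465),px(215,545),px(400,420),px(575,285)]
print("board",ray(p,pts,.012).round(4))
# bar direction: average of landmarks over shots
acc={}
for n in range(12):
  q=env.read_camera("scene" if n%3 else "top")
  for t in "rack end_stop paddle thumb_rest".split():
    for d in env.landmark_of(t,q)[:1]: acc.setdefault(t,[]).append(d["centre"])
m={t:np.median(v,axis=0) for t,v in acc.items()}
for t in m: print(t,m[t].round(4))
s=env.get_state(); print(s["tcp_pos"])
```

```text
board [[ 0.5606  0.2825  0.012 ]
 [ 0.4192  0.2743  0.012 ]
 [ 0.4381  0.0853  0.012 ]
 [ 0.4754 -0.1412  0.012 ]]
end_stop [0.4564 0.2528 0.0518]
thumb_rest [0.4762 0.1093 0.0792]
rack [0.5267 0.0112 0.0007]
paddle [0.4765 0.0816 0.064 ]
[ 0.15989883 -0.55237777  0.23133969]
```

Call:
move_arm --targets '[[[40, -44, 0], [0, 0, -1], 1], [[80, -88, 0], [0, 0, -2], 1], [[120, -132, 0], [0, 0, -3], 1], [[160, -176, 0], [0, 0, -4], 1], [[200, -220, 0], [0, 0, -5], 1]]' --squeeze 40

```text
clock: 5.68
tcp_pos: [0.2914, -0.2838, 0.2315]
orientation: [0.001, 0.837, 0.548, 0.0]
wrist_force: [0.5, 0.1, 0.3]
finger_gap: 0.0001
grip_force: 0.0
```

Call:
move_arm --targets '[[[60, 3, 0], [0, 0, -0.7], 1], [[120, 5, 0], [0, 0, -1.4], 1], [[180, 8, 0], [0, 0, -2.1], 1], [[240, 10, 0], [0, 0, -2.7], 1], [[300, 13, 0], [0, 0, -3.13], 1]]'

```text
clock: 6.3
tcp_pos: [0.4248, -0.0144, 0.2317]
orientation: [0.001, 0.659, 0.752, 0.0]
wrist_force: [1.6, -1.5, -0.7]
finger_gap: 0.0001
grip_force: 0.0
```

Run:
```python
from h import *
s=env.get_state(); M=R.from_quat(np.roll(s["orientation"],-1)).as_matrix()
print(s["tcp_pos"],M[:,0],(M.T@(np.array([.478,.0945,.14])-s["tcp_pos"])*1e3).round(1),s["clock"])
```

```text
[ 0.42479601 -0.01442122  0.23172331] [-1.32317774e-01  9.91207027e-01 -7.97794948e-04] [101.   67.   91.7] 6.3
```

Call:
move_arm --targets '[[[50, 34, 0], [0, 0, 0], 1], [[101, 67, 20], [0, 0, 0], 1], [[101, 67, 65], [0, 0, 0], 1], [[101, 67, 110], [0, 0, 0], 1], [[101, 67, 110], [0, 0, 0], 1]]'

```text
clock: 6.92
tcp_pos: [0.4742, 0.0927, 0.1184]
orientation: [-0.003, 0.659, 0.752, -0.003]
wrist_force: [-0.4, -0.4, -0.1]
finger_gap: -0.0001
grip_force: 0.0
```

Run:
```python
from h import *
p=env.read_camera("scene"); im=p["pixels"][:,:,::-1]
cv2.imwrite("pics/c2.png",cv2.resize(im[170:260,260:380],None,fx=6,fy=6,interpolation=cv2.INTER_CUBIC))
q=env.read_camera("top"); im=q["pixels"][:,:,::-1]
cv2.imwrite("pics/c3.png",cv2.resize(im[150:250,230:350],None,fx=5,fy=5,interpolation=cv2.INTER_CUBIC))
s=env.get_state(); print(s["tcp_pos"],s["clock"])
for n,c in(("s",p),("t",q)):
  print(n,proj(c,[s["tcp_pos"],[.476,.1093,.08],[.478,.0895,.066]]).round(1).tolist())
  for t in ("paddle","thumb_rest"):
    for d in env.landmark_of(t,c)[:1]: print(t,np.round(d["centre"],3),d["confidence"])
```

```text
[0.47768416 0.09243277 0.12223948] 7.025
s [[319.6, 202.5], [316.6, 215.2], [320.4, 216.5]]
paddle [0.475 0.082 0.065] 0.45
thumb_rest [0.476 0.112 0.08 ] 0.7
t [[297.8, 199.2], [293.7, 204.5], [299.4, 207.6]]
paddle [0.476 0.087 0.065] 0.42
thumb_rest [0.476 0.109 0.079] 0.75
```

View pics/c2.png

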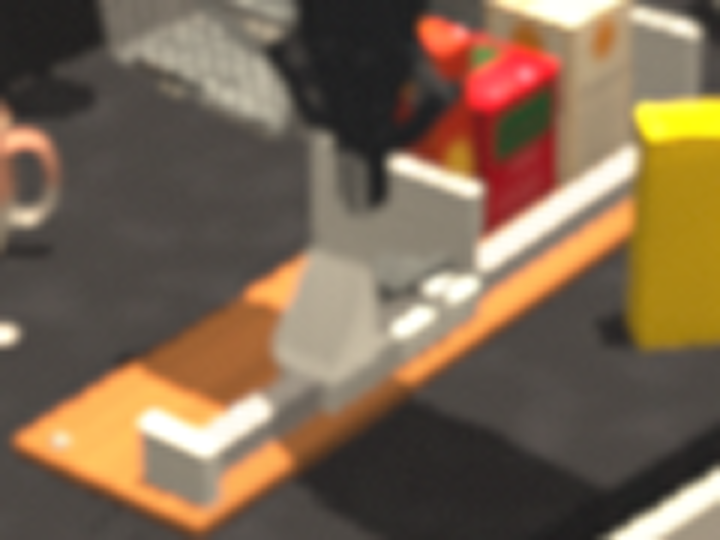

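View pics/c3.png

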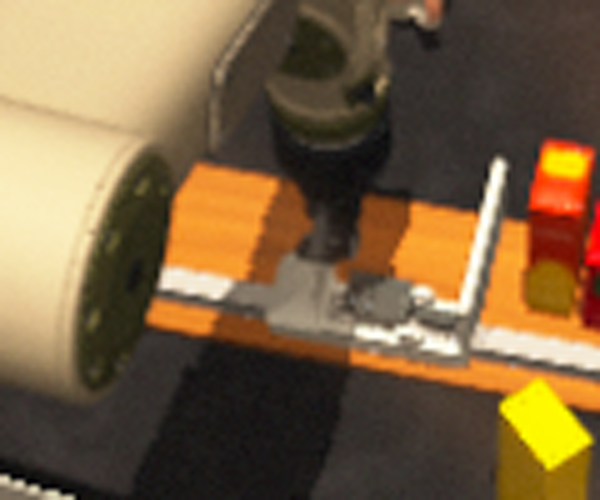

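Call:
move_arm --targets '[[[0, 0, 25], [0, 0, 0], 1], [[0, 0, 46], [0, 0, 0], 1], [[0, 0, 54], [0, 0, 0], 1], [[0, 0, 60], [0, 0, 0], 1], [[0, 0, 60], [0, 0, 0], 1]]'

```text
clock: 7.85
tcp_pos: [0.4779, 0.0925, 0.0619]
orientation: [0.0, 0.66, 0.752, 0.0]
wrist_force: [-1.1, -0.1, 2.7]
finger_gap: -0.0
grip_force: 1.1
```

Call:
move_arm --targets '[[[0, 0, 4], [0, 0, 0], 1], [[0, 0, 8], [0, 0, 0], 1], [[0, 0, 8], [0, 0, 0], 1], [[0, 0, 8], [0, 0, 0], 1]]'

```text
clock: 8.35
tcp_pos: [0.4787, 0.0926, 0.0545]
orientation: [0.001, 0.66, 0.751, 0.001]
wrist_force: [-1.5, 0.4, 8.8]
finger_gap: -0.0002
grip_force: 3.3
```

Call:
move_arm --targets '[[[2, 0, 0], [0, 0, 0], 1], [[5, 0, 0], [0, 0, 0], 1], [[8, 0, 0], [0, 0, 0], 1], [[12, 0, 0], [0, 0, 0], 1], [[16, 0, 0], [0, 0, 0], 1]]'

```text
clock: 8.98
tcp_pos: [0.4769, 0.1079, 0.0545]
orientation: [0.002, 0.66, 0.751, 0.001]
wrist_force: [-0.7, -2.1, 8.7]
finger_gap: -0.0001
grip_force: 2.8
```

Call:
move_arm --targets '[[[12, 0, 0], [0, 0, 0], 1], [[26, 0, 0], [0, 0, 0], 1], [[40, 0, 0], [0, 0, 0], 1], [[54, 0, 0], [0, 0, 0], 1], [[66, 0, 0], [0, 0, 0], 1]]'

```text
clock: 9.6
tcp_pos: [0.4691, 0.174, 0.0547]
orientation: [0.002, 0.66, 0.751, 0.001]
wrist_force: [1.4, -2.2, 7.1]
finger_gap: 0.0004
grip_force: 2.2
```

Call:
move_arm --targets '[[[7, 0, 0], [0, 0, 0], 1], [[13, 0, 0], [0, 0, 0], 1], [[18, 0, 0], [0, 0, 0], 1], [[21, 0, 0], [0, 0, 0], 1], [[21, 0, 0], [0, 0, 0], 1]]'

```text
clock: 10.22
tcp_pos: [0.4666, 0.1951, 0.0547]
orientation: [0.002, 0.66, 0.752, 0.002]
wrist_force: [0.3, 0.2, 5.7]
finger_gap: 0.0004
grip_force: 2.3
```

Call:
move_arm --targets '[[[2, 0, 0], [0, 0, 0], 1], [[4, 0, 0], [0, 0, 0], 1], [[4, 0, 0], [0, 0, 0], 1]]'

```text
clock: 10.6
tcp_pos: [0.4665, 0.1954, 0.0547]
orientation: [0.005, 0.661, 0.751, -0.001]
wrist_force: [2.5, -13.8, 8.6]
finger_gap: -0.0
grip_force: 7.0
```

Call:
move_arm --targets '[[[0, 0, 0], [0, 0, 0], 1], [[-2, 0, -3], [0, 0, 0], 1], [[-2, 0, -12], [0, 0, 0], 1], [[-4, 0, -25], [0, 0, 0], 1], [[-6, 0, -60], [0, 0, 0], 1]]'

```text
clock: 11.22
tcp_pos: [0.4629, 0.1928, 0.1129]
orientation: [-0.001, 0.66, 0.752, -0.001]
wrist_force: [0.8, 0.3, -0.8]
finger_gap: -0.0001
grip_force: 0.0
```

Call:
move_arm --targets '[[[0, 0, -40], [0, 0, 0], 1], [[-10, -50, -70], [0, 0, 0], 1], [[-20, -90, -80], [0, 0, 0], 1], [[-20, -90, -80], [0, 0, 0], 1], [[-20, -90, -80], [0, 0, 0], 1]]'

```text
clock: 11.85
tcp_pos: [0.3785, 0.1617, 0.1939]
orientation: [0.001, 0.66, 0.752, 0.001]
wrist_force: [0.0, 0.7, 0.2]
finger_gap: -0.0002
grip_force: 0.0
```

Run:
```python
from h import *
p=env.read_camera("scene"); im=p["pixels"][:,:,::-1]
cv2.imwrite("pics/c4.png",cv2.resize(im[170:270,250:380],None,fx=6,fy=6,interpolation=cv2.INTER_CUBIC))
for t in ("paddle","thumb_rest","end_stop"):
    for d in env.landmark_of(t,p)[:1]: print(t,np.round(d["centre"],3),d["confidence"])
s=env.get_state(); print(s["tcp_pos"],s["clock"],s["wrist_force"])
```

```text
paddle [0.464 0.182 0.067] 0.66
thumb_rest [ 0.558 -0.037  0.012] 0.74
end_stop [0.456 0.254 0.051] 0.56
[0.37821704 0.16144086 0.19286596] 12.05 [ 0.59285284 -0.62471447  0.00123913]
```

View pics/c4.png

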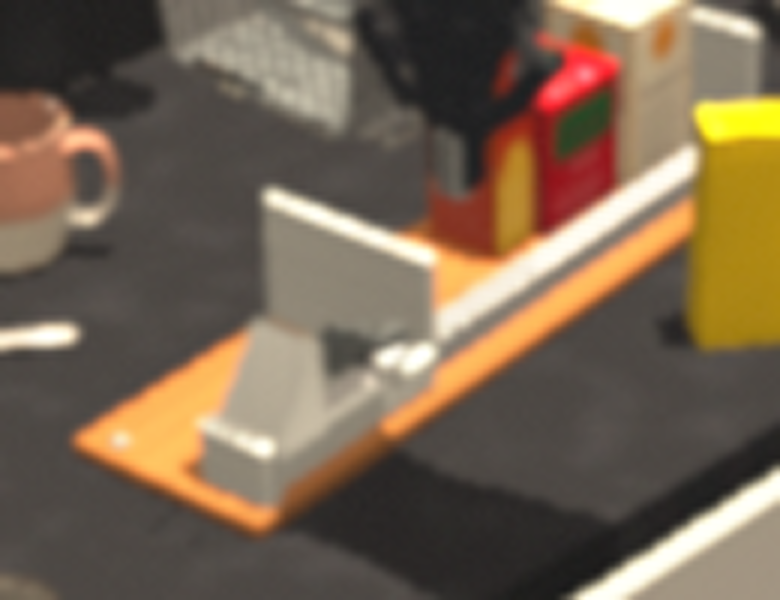

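The picture shows the jaw carriage flush against the end stop at about crop (240,440). The paddle is back up at about (350,350), the cartons are still standing, and the gripper is clear.

```bash
python3 -c "
from workcell import env
print(env.hand_in())"
```

```text
the job is handed in; nothing more can be done
None
```

The jaw is pushed back against the end stop, the paddle has sprung back up and the arm is clear. The row cartons were still standing in the last picture, and the job is handed in, with no verdict returned.

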